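# Load a gel card into the rack between its neighbours

### The arm

A 6-joint arm with a two-finger parallel gripper is mounted at the origin on the work surface; the furniture and walls round the work are solid. World frame = base frame: x ahead of the robot, y to its left, z up, the work surface at z = 0. Lengths are in mm, angles in degrees, forces in N, time in s.
With the tool pointing down it reaches from about 325 to 925 mm from the base axis. Payload 3.1 kg.
Tool frame: the origin (TCP) lies midway between the tips of the shut fingers; the grasp point (between the pads) lies 19 mm behind it; y points along the fingers, z is the direction in which the jaws open and shut, and the axes are right-handed (so a half turn about y gives the same grasp; the last joint's range is limited). The gripper opens to 85 mm and grips with 20 to 120 N. Pads are 22 mm wide; open, the fingers measure 114 mm over their backs; the gripper's body (76 mm by 85 mm) begins 54 mm behind the grasp point. The pads swing forward as they close: fully open they stand 13 mm farther back than shut.
Start: joints at [-73.808, 12.427, 92.441, -0, 75.132, -6.429], TCP at [240.411, -576.924, 231.3] pointing down, gripper open.
Joint ranges: [-157.48, 157.48], [-44.54, 120.13], [17.64, 146.25], [-64.5, 244.5], [7.68, 150.69], [-147.95, 147.95]. Speed limits (degrees/s): [159.86, 159.86, 180, 180, 180, 180].

### API

Orientations are given as a 3x3 rotation matrix whose columns are the frame's x, y, z axes.
In Python, from rig import robot, eyes gives the robot as it stands. The module is installed in compiled form; this text tells all that it offers.
- The arm moves only by the tool arm_command, never from a script. Its argument "commands" is one flat list of numbers, 5 for each row, row after row: the shift along the tool's x, y, z in mm, then the turn about the tool's y in degrees, then the closure, from 0 (fully open) to 1 (shut). A call has 1 to 10 rows; each row shifts and turns the pose as measured when the row begins, along the tool's axes as they then stand; what a row does not reach is not made up. A row lasts 1/12 s, in which the tool goes at most 41.7 mm and 7.16 degrees, less where a joint would pass 70% of its speed; a pose out of reach is approached as far as the arm can. A call is refused whole if a number of a shift passes 41.7 or a number of a turn 7.16, either way. A call with a gripper value outside its range is refused whole. The fingers move at their own pace and stop on an object; the grip force is fixed at half the most. Time passes only in rows, so rows that do not move let the fingers close. It gives the time, the measured TCP pose, the force and the opening at its end, in the units of the state.
- robot.sense(): the state, without advancing time (a new reading comes with each control period).
- eyes.camera(name): name is "scene" or "top"; returns the picture (480x640x3 uint8, red, green, blue); there is no depth.
- eyes.get_calibration(name): a dict with "camera_matrix" (3x3 intrinsics, pixels), "extrinsics" (4x4, takes a point from camera to world coordinates). Camera axes: x right, y up, looking along -z (the intrinsics and any distortion apply to the point x, -y, -z); pixel columns grow to the right and rows downward; lengths in mm; the calibration is good to about 2 mm. A picture is of the moment at which its call begins. get_calibration takes no time and is no camera call.
- robot.job_done(): hands the job in, once; it reports no verdict.
The state is a dict: "time_s": time; "joint_pos": joint angles; "qd": joint speeds; "effort": joint torques, N m; "tcp_pos": TCP position; "eef_rot": TCP orientation; "contact_force": force on the tool from outside, world axes, zero at the start; "ft_torque": the same for the moment, N m; "finger_gap": finger opening in mm.
Only numpy, scipy, OpenCV 4.12 (cv2) and the standard library are available. Lean on these libraries where they do the work, as an engineer would, in place of code of your own. Each camera call takes 0.05 s, during which the arm holds its last target. There are 200 camera calls.

### The job

Two ivory gel cards stand upright, each in its own small black stand. Take the tall one and lower it, upright, into the empty slot between the two cards in the long black rack, until it stands on the slot's floor. Do not drop it in, and leave those two neighbouring cards standing in their slots.

Things in the scene. Friction and masses are not known exactly. Their poses are not given: they have to be found in the camera images.
- tall_card: Ivory card 6 mm thick (x), 50 wide (y), 90 tall (z), about 30 g, six grey columns on both faces. Origin: centre of underside. Stands in a fixed black stand (53 x 84 mm, 46 high, slot floor at height 6), so its top is at 96 mm and its upper 50 stick out: grip its two side edges, 50 apart, from above. A like stand 0.13 to 0.28 m off holds an unwanted card 60 mm tall; which stand is which varies.
- free_slot: Empty slot between the two cards in the fixed black rack (165 x 84 mm, 46 high, 5 slots 28 mm apart, 3 empty). Origin: centre of slot floor, height 6 mm. x across the slot, y along it, z up. 9 mm wide up to 24 above its floor, flaring to 24 wide at the rack top, 40 above its floor; 72 long between end cheeks 26 high. Card goes in either way round, its y along slot y, underside on the floor.
- neighbour_a: One of the two gel cards already standing in the rack on either side of the free slot, same shape, size and axes as tall_card (6 x 50 x 90 mm). Origin: centre of its underside. Loose; it must stay in its slot. It stands 28 mm from the free slot on its -x side.
- neighbour_b: One of the two gel cards already standing in the rack on either side of the free slot, same shape, size and axes as tall_card (6 x 50 x 90 mm). Origin: centre of its underside. Loose; it must stay in its slot. It stands 28 mm from the free slot on its +x side.
Not all that is in view belongs to the job. Leave any yellow look-alike of the tall_card alone.

How it is judged:
By the outcome, as a careful person would: the job done as asked, in the order asked, and still so for the second after the job is handed in, with the robot touching nothing.
It also fails if it takes over 43 s, if anything falls off the work surface, if the arm or the gripper's body presses on something with over 40 N, if the wrist force passes 120 N, or if a joint passes its speed limit or range.

## Working session

There is one attempt and no reset: what is moved stays moved. The work goes in short steps, Python scripts to look and compute and a tool call to move; the robot and the scene stay as the last step left them, time stands still between calls to the robot, and variables do not carry over. Pictures are saved under pics/ and viewed, about 8 in all and at most 12, crops included, and the job is handed in when it is done.

Besides the shell and the picture viewer there is one more tool, called after "Call:" by a JSON object that holds its "op" and its "data", one argument or row to a line. arm_command: Moves the arm, as the interface text tells. Its arguments: {"type":"object","properties":{"commands":{"type":"array","items":{"type":"number"}}},"required":["commands"]}

```bash
mkdir -p pics
python3 - <<'E'
from rig import robot, eyes
import cv2,numpy as np
np.set_printoptions(precision=3,suppress=True)
for n in("scene","top"):
    cv2.imwrite(f"pics/{n}0.png",eyes.camera(n)[:,:,::-1]); c=eyes.get_calibration(n); print(n,c)
s=robot.sense(); print(s)
E
```

```text
scene {'camera_matrix': array([[457.288,   0.   , 319.45 ],
       [  0.   , 457.288, 240.756],
       [  0.   ,   0.   ,   1.   ]]), 'extrinsics': array([[ -0.686,   0.511,  -0.518, 100.674],
       [ -0.728,  -0.483,   0.487, 366.638],
       [ -0.001,   0.711,   0.703, 650.261],
       [  0.   ,   0.   ,   0.   ,   1.   ]])}
top {'camera_matrix': array([[483.91 ,   0.   , 317.244],
       [  0.   , 483.91 , 241.998],
       [  0.   ,   0.   ,   1.   ]]), 'extrinsics': array([[ -0.001,   0.994,  -0.111, 420.908],
       [ -1.   ,  -0.003,  -0.01 , -40.014],
       [ -0.01 ,   0.111,   0.994, 960.066],
       [  0.   ,   0.   ,   0.   ,   1.   ]])}
{'time_s': 0.1, 'joint_pos': array([-73.808,  12.473,  92.522,  -0.001,  75.13 ,  -6.429]), 'qd': array([ 0.059, -0.083, -0.247, -0.019, -0.029, -0.088]), 'effort': array([ -0.001, -39.808, -30.497,  -0.   ,   0.004,   0.   ]), 'tcp_pos': array([ 240.204, -576.198,  230.073]), 'eef_rot': array([[-0.923, -0.001,  0.385],
       [-0.385,  0.002, -0.923],
       [-0.   , -1.   , -0.002]]), 'contact_force': array([-0.274, -0.547,  0.445]), 'ft_torque': array([-0.039, -0.062,  0.009]), 'finger_gap': 85.14106380786001}
```

View pics/scene0.png

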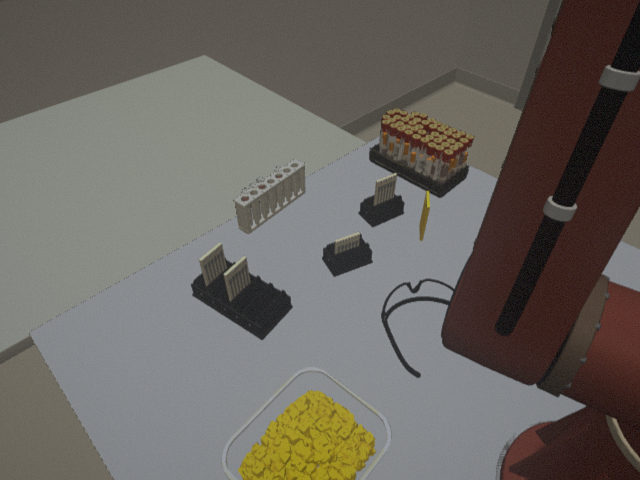

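View pics/top0.png

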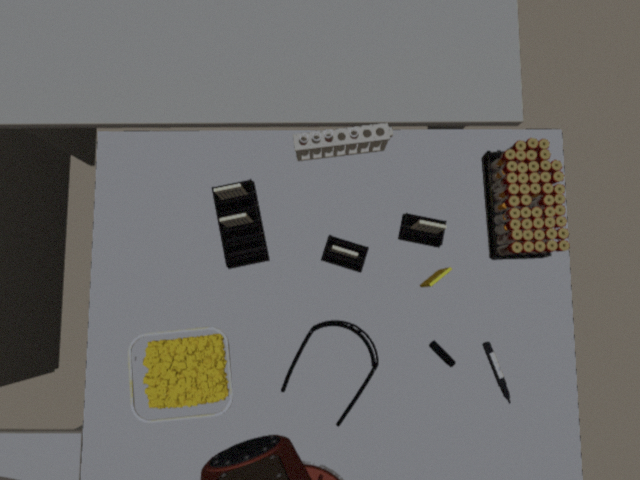

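The scene view shows the tall card in the far stand, around (385,190), and the short one at (347,243). In the top view the tall card's stand is at (423,229) and the rack at (240,223). The rack's two cards are at (230,188) and (237,218).

Run:
```python
import cv2,numpy as np
t=cv2.imread("pics/top0.png"); s=cv2.imread("pics/scene0.png")
def crop(im,u,v,w,h,k,name):
    c=cv2.resize(im[v:v+h,u:u+w],None,fx=k,fy=k,interpolation=cv2.INTER_CUBIC)
    c=np.clip(255*(c/255.)**.55,0,255).astype(np.uint8)
    for i in range(0,w,10): cv2.line(c,(i*k,0),(i*k,6),(0,0,255),1); cv2.putText(c,str(u+i),(i*k,16),0,.35,(0,0,255))
    for i in range(0,h,10): cv2.line(c,(0,i*k),(6,i*k),(0,0,255),1); cv2.putText(c,str(v+i),(8,i*k+4),0,.35,(0,0,255))
    return c
a=crop(t,205,170,70,100,6,''); b=crop(t,393,205,60,50,6,'')
o=np.zeros((600,780,3),np.uint8); o[:,:420]=a; o[:300,420:]=b
cv2.imwrite("pics/c1.png",o)
a=crop(s,185,235,115,105,4,''); b=crop(s,352,165,60,65,5,'')
o=np.zeros((420,760,3),np.uint8); o[:,:460]=a; o[:325,460:]=b
cv2.imwrite("pics/c2.png",o)
```

```text
(no output)
```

View pics/c1.png

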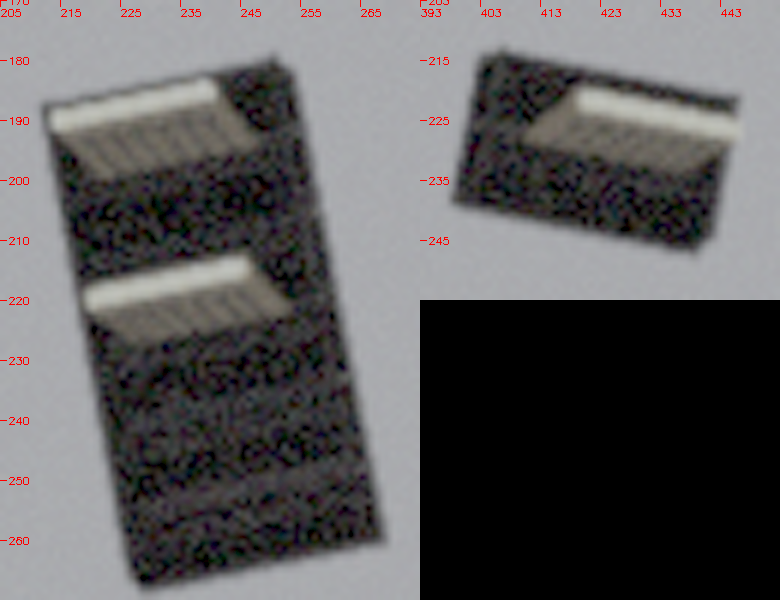

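View pics/c2.png

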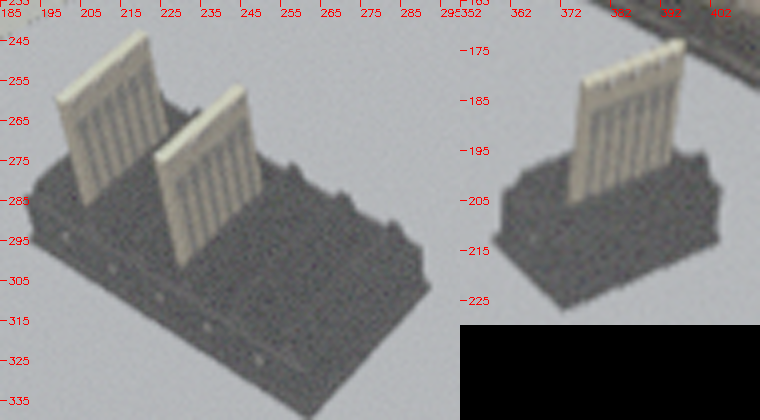

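```bash
cat > h.py <<'E'
from rig import robot, eyes
import cv2,numpy as np
np.set_printoptions(precision=2,suppress=True)
def ray(n,uv):
    c=eyes.get_calibration(n);K=c["camera_matrix"];E=c["extrinsics"]
    d=np.array([(uv[0]-K[0,2])/K[0,0],-(uv[1]-K[1,2])/K[1,1],-1]);return E[:3,3],E[:3,:3]@d
def onz(n,uv,z):
    o,d=ray(n,uv);return o+d*(z-o[2])/d[2]
def proj(n,P):
    c=eyes.get_calibration(n);K=c["camera_matrix"];E=c["extrinsics"]
    q=E[:3,:3].T@(np.asarray(P,float)-E[:3,3]);return np.array([K[0,2]+K[0,0]*q[0]/-q[2],K[1,2]-K[1,1]*q[1]/-q[2]])
E
python3 - <<'E'
from h import *
f=lambda p,k,u,v:((p[0]+.5)/k-.5+u,(p[1]+.5)/k-.5+v)
T={'far':[(52,124),(216,89)],'near':[(84,301),(249,264)],'tall':[(579-420,97),(740-420,130)]}
S={'far':[(60,99),(144,34)],'near':[(158,156),(241,87)],'tall':[(583-460,78),(683-460,41)]}
for k in T:
    tu,tv=(393,205) if k=='tall' else (205,170)
    su,sv,sk=(352,165,5) if k=='tall' else (185,235,4)
    a=[onz('top',f(p,6,tu,tv),96) for p in T[k]]; b=[onz('scene',f(p,sk,su,sv),96) for p in S[k]]
    for n,q in(('top',a),('scene',b)):
        d=q[1]-q[0]; print(k,n,(q[0]+q[1])/2,np.linalg.norm(d),'edge ang',np.degrees(np.arctan2(d[1],d[0]))%180)
f6=lambda p:onz('top',f(p,6,205,170),40)
print('rack outline', [onz('top',f(p,6,205,170),z)[:2] for p,z in(((42,106),46),((275,60),46),((385,540),0),((140,588),0))])
print('stand', [onz('top',f((p[0]-420,p[1]),6,393,205),z)[:2] for p,z in(((485,52),46),((740,98),46),((700,250),46),((453,205),46))])
E
```

```text
far top [617.83 133.23  96.  ] 50.85146005348844 edge ang 102.09078192131217
far scene [617.11 133.86  96.  ] 47.77355282176149 edge ang 99.4175110676231
near top [563.67 122.35  96.  ] 50.9141397634282 edge ang 102.64559026847031
near scene [563.31 122.42  96.  ] 47.808423931569024 edge ang 99.4500792935279
tall top [ 550.11 -238.81   96.  ] 48.96826147771797 edge ang 78.04331227626426
tall scene [ 550.19 -240.21   96.  ] 49.2383116573453 edge ang 76.58551566283718
rack outline [array([629.5 , 172.91]), array([644.31,  98.08]), array([492.85,  66.23]), array([477.09, 147.36])]
stand [array([ 577.52, -195.47]), array([ 562.48, -275.96]), array([ 514.01, -261.88]), array([ 528.51, -184.33])]
```

Both views agree. The tall card's top centre is at about (550,-239.5), with its edge along 78°. The free slot is at about (590.7,128), with the slot along 102°. First I turn the tool to match the card.

Call:
{"op": "arm_command", "data": {
  "commands": [0, 0, 0, 6.9, 0, 0, 0, 0, 6.9, 0, 0, 0, 0, 6.9, 0, 0, 0, 0, 6.9, 0, 0, 0, 0, 6.9, 0, 0, 0, 0, 0, 0]
}}

```text
time_s: 0.6
tcp_pos: [239.3, -573.3, 225.1]
eef_rot: [[-0.973, -0.003, -0.229], [0.229, 0.01, -0.973], [0.005, -1.0, -0.009]]
contact_force: [0.1, 0.4, 0.4]
finger_gap: 85.6
```

```bash
cat >> h.py <<'E'
def to(P,edge):
    s=robot.sense();R=s["eef_rot"];z=R[:,2]
    a=np.degrees(np.arctan2(z[1],z[0]))
    print('t',s["time_s"],'tcp',s["tcp_pos"],'ydir',R[:,1],'F',s["contact_force"],'gap',s["finger_gap"],'j',s["joint_pos"])
    print('shift tool',R.T@(np.array(P)-s["tcp_pos"]),'turn',((a-edge+90)%180)-90)
E
python3 -c "
from h import *
to([550,-239.5,200],78)"
```

```text
t 0.6 tcp [ 239.34 -573.27  225.14] ydir [-0.    0.01 -1.  ] F [0.13 0.39 0.37] gap 85.57041565872898 j [-73.81  12.66  92.85  -0.    75.12  29.45]
shift tool [-226.     27.69 -395.86] turn -1.2564963775461138
```

Call:
{"op": "arm_command", "data": {
  "commands": [-18, 0, -32, 0, 0, -18, 0, -32, 0, 0, -18, 0, -32, 0, 0, -18, 0, -32, 0, 0, -18, 0, -32, 0, 0, -18, 0, -32, 0, 0, -18, 0, -32, 0, 0, -18, 0, -32, 0, 0, -18, 0, -32, 0, 0, -18, 0, -32, 0, 0]
}}

```text
time_s: 1.43
tcp_pos: [487.5, -293.8, 222.1]
eef_rot: [[-0.977, -0.008, -0.211], [0.211, 0.012, -0.977], [0.01, -1.0, -0.01]]
contact_force: [0.5, -0.7, -0.3]
finger_gap: 85.6
```

```bash
python3 -c "
from h import *
to([550,-239.5,200],78)"
```

```text
t 1.4333 tcp [ 487.49 -293.81  222.14] ydir [-0.01  0.01 -1.  ] F [ 0.47 -0.7  -0.27] gap 85.57176456629801 j [-38.28   6.62 100.1    0.26  74.06  63.82]
shift tool [-49.88  22.29 -66.05] turn -0.17916541989217194
```

Call:
{"op": "arm_command", "data": {
  "commands": [-17, 7, -22, 0, 0, -17, 7, -22, 0, 0, -16, 7, -22, 0, 0, 0, 0, 0, 0, 0, 0, 0, 0, 0, 0]
}}

```text
time_s: 1.85
tcp_pos: [556.3, -228.3, 199.7]
eef_rot: [[-0.983, -0.007, -0.185], [0.185, 0.014, -0.983], [0.01, -1.0, -0.013]]
contact_force: [-0.0, 0.3, -1.1]
finger_gap: 85.5
```

Run:
```python
from h import *
to([550,-239.5,130],78)
t=eyes.camera('top')[:,:,::-1];s=eyes.camera('scene')[:,:,::-1]
a=cv2.resize(t[160:300,360:500],(400,400),interpolation=cv2.INTER_CUBIC)
b=cv2.resize(s[100:240,320:460],(400,400),interpolation=cv2.INTER_CUBIC)
cv2.imwrite('pics/p1.png',np.hstack([a,b]))
```

```text
t 1.85 tcp [ 556.31 -228.31  199.66] ydir [-0.01  0.01 -1.  ] F [-0.    0.32 -1.07] gap 85.45864362966594 j [-29.26  11.64  96.89   0.54  72.23  71.22]
shift tool [ 3.46 69.54 13.05] turn 1.3413894521556244
```

View pics/p1.png

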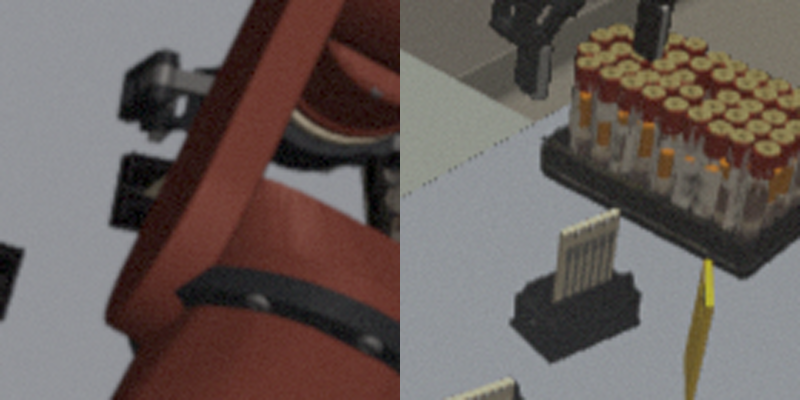

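The top view is hidden by the arm. The scene view shows the open fingers high above the tall card, which is at crop (587,255), so I correct and come down above it.

Call:
{"op": "arm_command", "data": {
  "commands": [2, 10, 7, 0.7, 0, 1, 12, 6, 0.6, 0, 0, 14, 0, 0, 0, 0, 14, 0, 0, 0, 0, 12, 0, 0, 0, 0, 0, 0, 0, 0]
}}

```text
time_s: 2.45
tcp_pos: [544.3, -249.5, 133.3]
eef_rot: [[-0.975, -0.007, -0.22], [0.22, 0.011, -0.975], [0.009, -1.0, -0.009]]
contact_force: [-0.8, 0.1, -0.0]
finger_gap: 85.2
```

Run:
```python
from h import *
to([550,-239.5,105],78)
s=eyes.camera('scene')[:,:,::-1]
cv2.imwrite('pics/p2.png',cv2.resize(s[130:230,330:450],(720,600),interpolation=cv2.INTER_CUBIC))
```

```text
t 2.45 tcp [ 544.32 -249.5   133.34] ydir [-0.01  0.01 -1.  ] F [-0.75  0.15 -0.01] gap 85.19889592106293 j [-31.52  15.38 100.03   0.38  65.24  71.04]
shift tool [ -3.59  28.41 -10.74] turn -0.7227203249230172
```

View pics/p2.png

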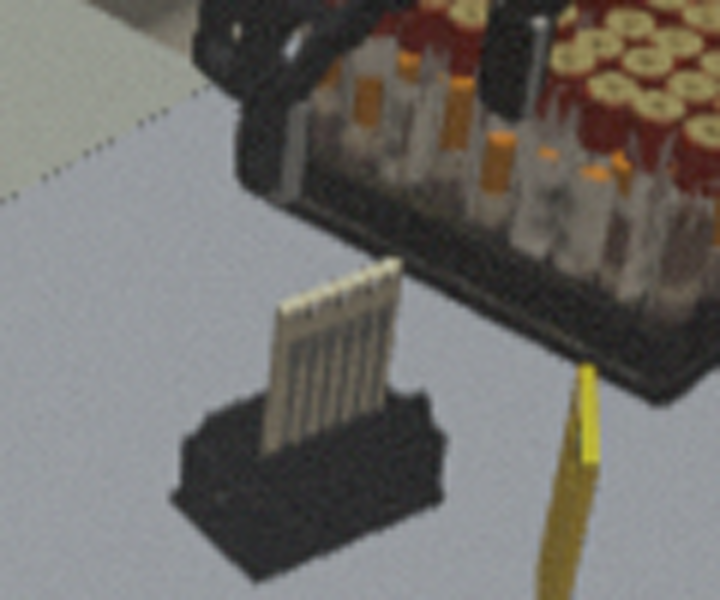

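Call:
{"op": "arm_command", "data": {
  "commands": [-3, 4, -8, -0.6, 0, 0, 0, 0, 0, 0, 0, 0, 0, 0, 0, 0, 0, 0, 0, 0]
}}

```text
time_s: 2.83
tcp_pos: [550.1, -243.7, 131.3]
eef_rot: [[-0.978, -0.004, -0.211], [0.211, 0.009, -0.977], [0.006, -1.0, -0.008]]
contact_force: [-0.4, -0.1, -1.1]
finger_gap: 85.7
```

```bash
python3 -c "
from h import *
to([550,-239.5,105],78)"
```

```text
t 2.8333 tcp [ 550.13 -243.68  131.28] ydir [-0.    0.01 -1.  ] F [-0.4  -0.12 -1.1 ] gap 85.6881464998081 j [-30.75  15.73  99.84   0.38  64.89  71.25]
shift tool [ 0.86 26.31 -3.84] turn -0.16934599569253805
```

Call:
{"op": "arm_command", "data": {
  "commands": [0.4, 10, -3, 0, 0, 0.4, 10, -1, 0, 0, 0, 10, 0, 0, 0, 0, 10, 0, 0, 0, 0, 5, 0, 0, 0, 0, 0, 0, 0, 0, 0, 0, 0, 0, 0]
}}

```text
time_s: 3.42
tcp_pos: [551.0, -238.2, 82.3]
eef_rot: [[-0.978, -0.002, -0.209], [0.209, 0.008, -0.978], [0.004, -1.0, -0.008]]
contact_force: [0.1, 0.1, 0.8]
finger_gap: 85.4
```

Run:
```python
from h import *
to([550,-239.5,50],78)
s=eyes.camera('scene')[:,:,::-1]
cv2.imwrite('pics/p3.png',cv2.resize(s[130:230,330:450],(720,600),interpolation=cv2.INTER_CUBIC))
```

```text
t 3.4167 tcp [ 550.97 -238.15   82.29] ydir [-0.    0.01 -1.  ] F [0.12 0.1  0.76] gap 85.40364818494295 j [-30.25  19.16 101.46   0.4   59.73  71.61]
shift tool [ 0.54 32.28  1.77] turn -0.07176772251654029
```

View pics/p3.png

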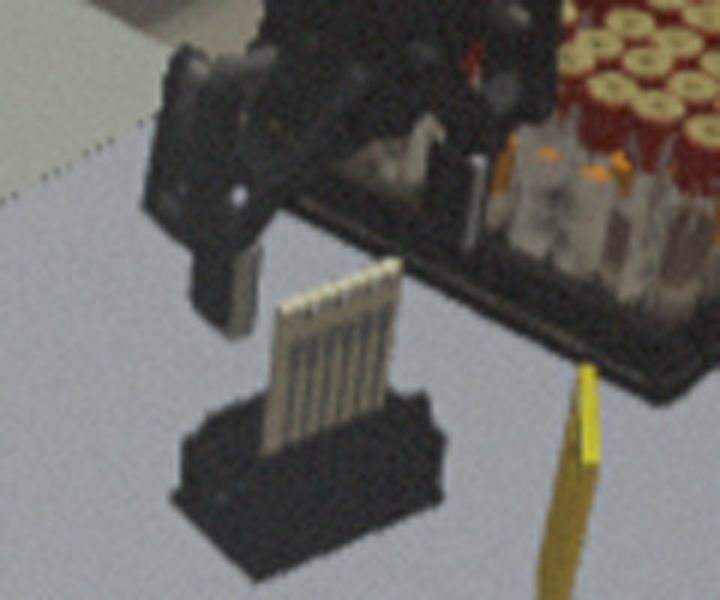

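The fingers straddle the card. Their tips at (235,330) and (470,245) lie in line with the card's top edge, (280,308) to (398,263). Now I descend about 30 mm.

Call:
{"op": "arm_command", "data": {
  "commands": [0.3, 7, 1, 0, 0, 0.2, 7, 0.5, 0, 0, 0, 7, 0, 0, 0, 0, 6, 0, 0, 0, 0, 1, 0, 0, 0, 0, 0, 0, 0, 0, 0, 0, 0, 0, 0]
}}

```text
time_s: 4.05
tcp_pos: [550.5, -240.1, 52.0]
eef_rot: [[-0.978, -0.001, -0.21], [0.21, 0.008, -0.978], [0.003, -1.0, -0.007]]
contact_force: [-1.1, 0.2, 0.4]
finger_gap: 85.4
```

```bash
python3 -c "
from h import *
to([550,-239.5,50],78)"
```

```text
t 4.05 tcp [ 550.47 -240.15   51.99] ydir [-0.    0.01 -1.  ] F [-1.07  0.25  0.38] gap 85.40715906702322 j [-30.44  21.65 102.03   0.41  56.6   71.44]
shift tool [ 0.59  1.99 -0.52] turn -0.102826896053557
```

Call:
{"op": "arm_command", "data": {
  "commands": [0, 0, 0, 0, 0.2, 0, 0, 0, 0, 0.3, 0, 0, 0, 0, 0.4, 0, -0.5, 0, 0, 0.5, 0, -0.5, 0, 0, 0.6, 0, 0, 0, 0, 0.7, 0, 0, 0, 0, 1, 0, 0, 0, 0, 1, 0, 0, 0, 0, 1]
}}

```text
time_s: 4.8
tcp_pos: [551.8, -240.8, 54.9]
eef_rot: [[-0.978, 0.002, -0.209], [0.209, 0.006, -0.978], [-0.001, -1.0, -0.006]]
contact_force: [0.1, -0.6, 0.0]
finger_gap: 49.1
```

```bash
python3 -c "
from h import *
to([550,-239.5,150],78)"
```

```text
t 4.8 tcp [ 551.76 -240.77   54.93] ydir [ 0.    0.01 -1.  ] F [ 0.07 -0.63  0.03] gap 49.11131455769774 j [-30.43  21.44 101.93   0.41  56.71  71.44]
shift tool [  1.94 -95.06  -1.46] turn -0.09099947092335015
```

Call:
{"op": "arm_command", "data": {
  "commands": [0, -5, 0, 0, 1, 0, -10, 0, 0, 1, 0, -14, 0, 0, 1, 0, -18, 0, 0, 1, 0, -20, 0, 0, 1, 0, -20, 0, 0, 1, 0, -15, 0, 0, 1, 0, -8, 0, 0, 1, 0, 0, 0, 0, 1, 0, 0, 0, 0, 1]
}}

```text
time_s: 5.63
tcp_pos: [551.9, -241.5, 175.2]
eef_rot: [[-0.978, 0.004, -0.209], [0.209, 0.005, -0.978], [-0.003, -1.0, -0.005]]
contact_force: [-0.3, 0.5, -0.0]
finger_gap: 48.9
```

Run:
```python
from h import *
to([590.7,128,180],102)
s=eyes.camera('scene')[:,:,::-1]
cv2.imwrite('pics/p4.png',cv2.resize(s[90:230,320:460],(600,600),interpolation=cv2.INTER_CUBIC))
```

```text
t 5.6333 tcp [ 551.88 -241.55  175.23] ydir [ 0.  0. -1.] F [-0.26  0.54 -0.03] gap 48.877881061548244 j [-30.49  12.65  98.46   0.38  68.81  71.46]
shift tool [  39.43   -2.88 -369.5 ] turn -24.089494586111982
```

View pics/p4.png

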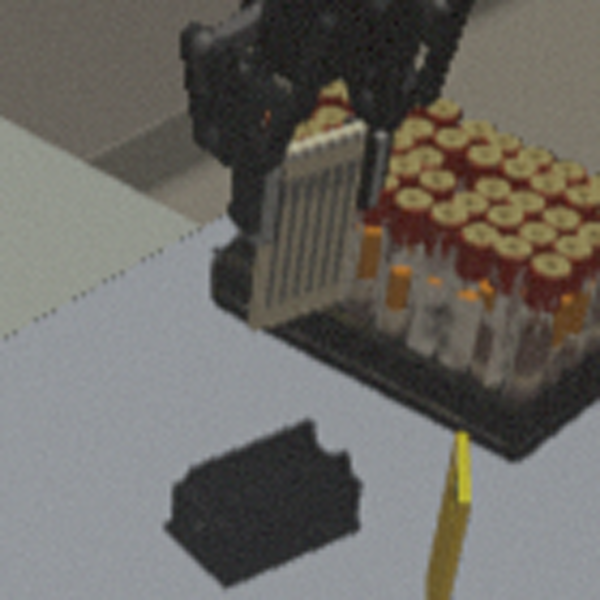

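The card is held upright, with its lower left corner at (252,325) and its top edge from (290,152) to (365,125). The stand is empty. Next I turn and travel to the rack.

Call:
{"op": "arm_command", "data": {
  "commands": [0, -3, 0, -6, 1, 0, -3, 0, -6, 1, 0, -3, 0, -6, 1, 0, -3, 0, -6, 1, 0, 0, 0, 0, 1]
}}

```text
time_s: 6.1
tcp_pos: [548.0, -239.4, 180.2]
eef_rot: [[-0.974, -0.006, 0.225], [-0.225, 0.011, -0.974], [0.004, -1.0, -0.012]]
contact_force: [0.1, -0.4, -0.5]
finger_gap: 48.8
```

```bash
python3 -c "
from h import *
to([590.7,128,185],102)"
```

```text
t 6.1 tcp [ 548.03 -239.42  180.19] ydir [-0.01  0.01 -1.  ] F [ 0.14 -0.4  -0.53] gap 48.81834933821043 j [-30.5   12.28  98.33   0.38  70.02  46.35]
shift tool [-124.3    -1.05 -348.41] turn 1.0128611390081232
```

Call:
{"op": "arm_command", "data": {
  "commands": [-5, -1, -15, 0, 1, -10, -1, -28, 0, 1, -11, -1, -32, 0, 1, -11, -1, -32, 0, 1, -11, -1, -32, 0, 1, -11, 0, -32, 0, 1, -11, 0, -32, 0, 1, -11, 0, -32, 0, 1, -10, 0, -28, 0, 1, -5, 0, -15, 0, 1]
}}

```text
time_s: 6.93
tcp_pos: [576.4, 70.3, 177.9]
eef_rot: [[-0.982, -0.024, 0.189], [-0.189, 0.019, -0.982], [0.02, -1.0, -0.023]]
contact_force: [-0.6, 0.2, -0.8]
finger_gap: 48.9
```

Call:
{"op": "arm_command", "data": {
  "commands": [0, 0, 0, 0, 1, 0, 0, 0, 0, 1]
}}

```text
time_s: 7.1
tcp_pos: [574.4, 76.4, 176.1]
eef_rot: [[-0.981, -0.027, 0.191], [-0.192, 0.021, -0.981], [0.023, -0.999, -0.025]]
contact_force: [0.2, -0.1, -1.2]
finger_gap: 49.0
```

```bash
python3 -c "
from h import *
to([590.7,128,185],102)"
```

```text
t 7.1 tcp [574.36  76.4  176.08] ydir [-0.03  0.02 -1.  ] F [ 0.25 -0.11 -1.24] gap 48.97122750312447 j [  0.01  10.87 100.5    1.25  70.21  78.52]
shift tool [-25.73  -8.3  -47.73] turn -0.96163041817249
```

Call:
{"op": "arm_command", "data": {
  "commands": [-8, -2, -14, -0.5, 1, -8, -2, -14, -0.4, 1, -5, -2, -10, 0, 1, -2, -1, -4, 0, 1, 0, 0, 0, 0, 1, 0, 0, 0, 0, 1]
}}

```text
time_s: 7.6
tcp_pos: [587.2, 122.1, 181.2]
eef_rot: [[-0.979, -0.033, 0.2], [-0.201, 0.018, -0.979], [0.029, -0.999, -0.025]]
contact_force: [0.2, 0.0, -0.6]
finger_gap: 48.9
```

Run:
```python
from h import *
to([590.7,128,185],102)
t=eyes.camera('top')[:,:,::-1];s=eyes.camera('scene')[:,:,::-1]
a=cv2.resize(t[160:280,190:290],(400,480),interpolation=cv2.INTER_CUBIC)
b=cv2.resize(s[220:340,170:270],(400,480),interpolation=cv2.INTER_CUBIC)
cv2.imwrite('pics/p5.png',np.hstack([a,b]))
```

```text
t 7.6 tcp [587.17 122.05 181.21] ydir [-0.03  0.02 -1.  ] F [ 0.2   0.05 -0.61] gap 48.85588557256543 j [ 4.43 13.1  97.26  1.25 71.46 82.45]
shift tool [-4.54 -3.8  -5.21] turn -0.4544863568080473
```

View pics/p5.png

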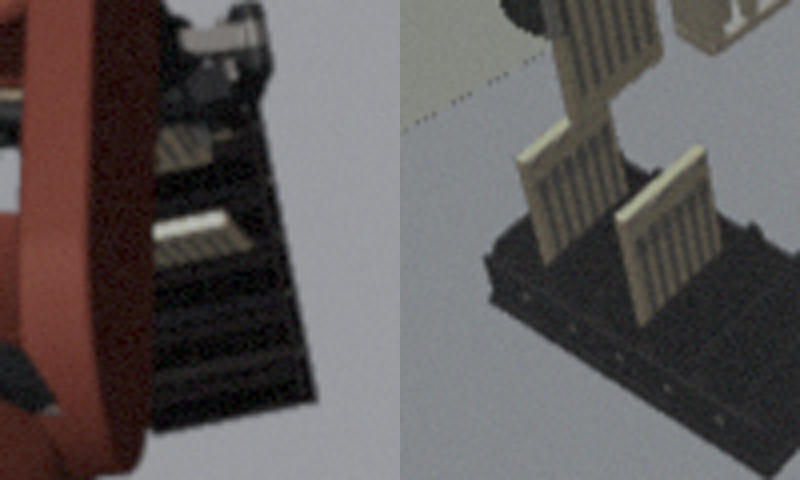

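Run:
```python
from h import *
s=robot.sense();R=s["eef_rot"];p=s["tcp_pos"]
for c in(-2,0,2,4,6):
    B=p+48.9*R[:,1]+(c+3)*R[:,0]   # front face (tool x points to -x world)
    print(c,proj('scene',B-25*R[:,2]),proj('scene',B+25*R[:,2]))
im=eyes.camera('scene')[:,:,::-1]
k=8;u,v=205,215
c=cv2.resize(im[v:v+70,u:u+60],None,fx=k,fy=k,interpolation=cv2.INTER_CUBIC)
c=np.clip(255*(c/255.)**.6,0,255).astype(np.uint8)
for i in range(0,60,10): cv2.putText(c,str(u+i),(i*k,12),0,.4,(0,0,255)); cv2.line(c,(i*k,0),(i*k,4),(0,0,255))
for i in range(0,70,10): cv2.putText(c,str(v+i),(6,i*k+4),0,.4,(0,0,255)); cv2.line(c,(0,i*k),(5,i*k),(0,0,255))
cv2.imwrite('pics/p6.png',c)
```

```text
-2 [212.77 251.42] [234.62 233.96]
0 [213.68 251.92] [235.52 234.42]
2 [214.6  252.42] [236.43 234.88]
4 [215.52 252.92] [237.33 235.34]
6 [216.44 253.43] [238.24 235.81]
```

View pics/p6.png

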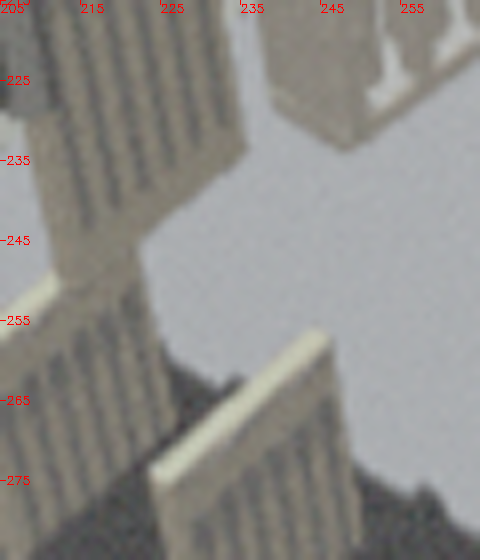

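The card's bottom right corner is at (235.3,233.3) and its bottom left at about (212.3,250.8). Both are within 2 px of where the model puts them. I shift a few mm and lower.

Call:
{"op": "arm_command", "data": {
  "commands": [-3, 4, -3, -0.4, 1, -2, 5, -1, 0, 1, 0, 5, 0, 0, 1, 0, 0, 0, 0, 1, 0, 0, 0, 0, 1]
}}

```text
time_s: 8.17
tcp_pos: [590.7, 125.5, 165.2]
eef_rot: [[-0.978, -0.034, 0.204], [-0.205, 0.018, -0.979], [0.03, -0.999, -0.025]]
contact_force: [0.2, 0.5, -0.7]
finger_gap: 49.2
```

```bash
cat >> h.py <<'E'
def tgt(c=.5,slot=(590.7,128),z=54):
    R=robot.sense()["eef_rot"];P=np.array([*slot,0])-48.9*R[:,1]-c*R[:,0];P[2]=z;return P
E
python3 -c "
from h import *
to(tgt(),102)"
```

```text
t 8.1667 tcp [590.68 125.51 165.17] ydir [-0.03  0.02 -1.  ] F [ 0.17  0.5  -0.72] gap 49.236119626772286 j [ 4.74 14.56 97.32  1.26 69.98 82.46]
shift tool [ -5.78 111.04   1.5 ] turn -0.20100535219222593
```

Call:
{"op": "arm_command", "data": {
  "commands": [-2, 5, -1, -0.2, 1, -1, 10, 0, 0, 1, -0.4, 12, 0, 0, 1, -0.4, 12, 0, 0, 1, -0.2, 6, 0, 0, 1, 0, 0, 0, 0, 1, 0, 0, 0, 0, 1]
}}

```text
time_s: 8.75
tcp_pos: [591.5, 128.2, 113.1]
eef_rot: [[-0.977, -0.038, 0.208], [-0.209, 0.018, -0.978], [0.033, -0.999, -0.025]]
contact_force: [0.6, -0.4, -0.2]
finger_gap: 49.0
```

Run:
```python
from h import *
to(tgt(),102)
s=robot.sense();R=s["eef_rot"];p=s["tcp_pos"]
for c in(-2,0,2,4):
    B=p+48.9*R[:,1]+(c+3)*R[:,0]
    print(c,proj('scene',B-25*R[:,2]),proj('scene',B+25*R[:,2]))
for z in (96,): 
  for q in ((617.5,133.5),(563.5,122.4)): print(proj('scene',(*q,z)))
im=eyes.camera('scene')[:,:,::-1]
k=6;u,v=185,220
c=cv2.resize(im[v:v+100,u:u+100],None,fx=k,fy=k,interpolation=cv2.INTER_CUBIC)
c=np.clip(255*(c/255.)**.6,0,255).astype(np.uint8)
for i in range(0,100,10): cv2.putText(c,str(u+i),(i*k,12),0,.4,(0,0,255)); cv2.line(c,(i*k,0),(i*k,4),(0,0,255))
for i in range(0,100,10): cv2.putText(c,str(v+i),(6,i*k+4),0,.4,(0,0,255)); cv2.line(c,(0,i*k),(5,i*k),(0,0,255))
cv2.imwrite('pics/p7.png',c)
```

```text
t 8.75 tcp [591.51 128.17 113.06] ydir [-0.04  0.02 -1.  ] F [ 0.61 -0.4  -0.18] gap 49.00358743795417 j [ 4.98 18.32 98.76  1.31 65.   82.37]
shift tool [-3.28 58.93  2.7 ] turn 0.015636989469157925
-2 [214.97 280.26] [235.26 262.65]
0 [215.83 280.75] [236.12 263.1 ]
2 [216.7  281.25] [236.97 263.56]
4 [217.57 281.74] [237.83 264.02]
[210.36 250.88]
[234.63 264.78]
```

View pics/p7.png

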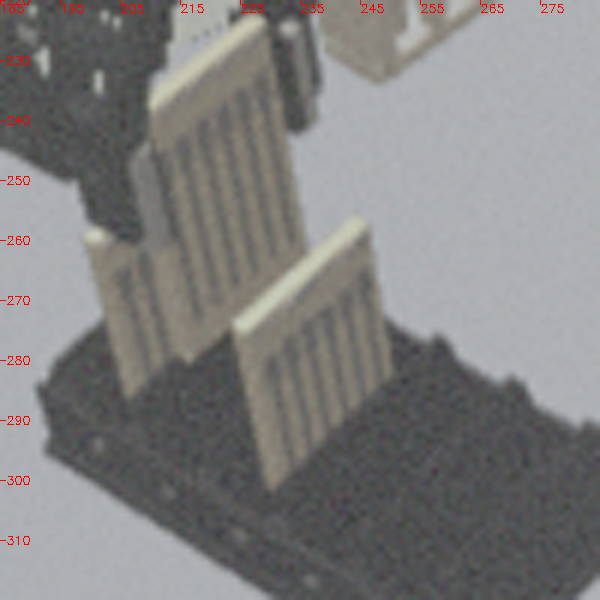

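The card's bottom left corner is at (215.3,280), as predicted, and it sits between the neighbours, whose tops are at about (207,250) and (235,265). I keep lowering gently.

Call:
{"op": "arm_command", "data": {
  "commands": [-1, 5, 1, 0, 1, -0.4, 7, 0, 0, 1, -0.3, 7, 0, 0, 1, -0.2, 5, 0, 0, 1, 0, 0, 0, 0, 1, 0, 0, 0, 0, 1]
}}

```text
time_s: 9.3
tcp_pos: [594.0, 128.0, 88.0]
eef_rot: [[-0.977, -0.035, 0.208], [-0.209, 0.018, -0.978], [0.03, -0.999, -0.025]]
contact_force: [0.5, -0.3, 0.1]
finger_gap: 49.3
```

Call:
{"op": "arm_command", "data": {
  "commands": [-0.2, 5, 0, 0, 1, -0.2, 5, 0, 0, 1, -0.2, 3, 0, 0, 1, 0, 0, 0, 0, 1, 0, 0, 0, 0, 1]
}}

```text
time_s: 9.72
tcp_pos: [594.4, 128.5, 74.0]
eef_rot: [[-0.978, -0.034, 0.208], [-0.209, 0.018, -0.978], [0.03, -0.999, -0.025]]
contact_force: [0.7, 0.5, -0.2]
finger_gap: 49.1
```

```bash
python3 -c "
from h import *
to(tgt(0),102)"
```

```text
t 9.7167 tcp [594.41 128.46  73.99] ydir [-0.03  0.02 -1.  ] F [ 0.7   0.46 -0.18] gap 49.11791267803939 j [ 4.99 21.47 99.44  1.36 60.98 82.27]
shift tool [ 1.65 20.02  1.37] turn 0.01258218904001751
```

Call:
{"op": "arm_command", "data": {
  "commands": [0.2, 3, 0, 0, 1, 0.2, 3, 0, 0, 1, 0.2, 3, 0, 0, 1, 0, 2, 0, 0, 1, 0, 0, 0, 0, 1, 0, 0, 0, 0, 1]
}}

```text
time_s: 10.22
tcp_pos: [593.7, 128.6, 62.2]
eef_rot: [[-0.978, -0.034, 0.208], [-0.209, 0.018, -0.978], [0.029, -0.999, -0.024]]
contact_force: [-0.1, 0.1, 0.2]
finger_gap: 49.1
```

Call:
{"op": "arm_command", "data": {
  "commands": [0, 1.5, 0, 0, 1, 0, 1.5, 0, 0, 1, 0, 1, 0, 0, 1, 0, 0, 0, 0, 1]
}}

```text
time_s: 10.55
tcp_pos: [593.8, 128.7, 58.1]
eef_rot: [[-0.978, -0.033, 0.208], [-0.209, 0.018, -0.978], [0.029, -0.999, -0.024]]
contact_force: [-0.5, 0.1, -0.1]
finger_gap: 49.2
```

```bash
python3 -c "
from h import *
to(tgt(0),102)"
```

```text
t 10.55 tcp [593.83 128.66  58.07] ydir [-0.03  0.02 -1.  ] F [-0.52  0.14 -0.13] gap 49.24177853053281 j [ 5.01 22.65 99.86  1.38 59.29 82.25]
shift tool [1.69 4.09 1.29] turn 0.016196746222988168
```

Sinking freely. I continue 1 mm per row until contact.

Call:
{"op": "arm_command", "data": {
  "commands": [0, 1, 0, 0, 1, 0, 1, 0, 0, 1, 0, 0, 0, 0, 1]
}}

```text
time_s: 10.8
tcp_pos: [593.9, 128.7, 56.0]
eef_rot: [[-0.978, -0.033, 0.208], [-0.209, 0.018, -0.978], [0.028, -0.999, -0.024]]
contact_force: [0.5, 0.1, -0.6]
finger_gap: 48.8
```

Call:
{"op": "arm_command", "data": {
  "commands": [0, 1, 0, 0, 1, 0, 1, 0, 0, 1, 0, 0, 0, 0, 1]
}}

```text
time_s: 11.05
tcp_pos: [593.9, 128.8, 53.9]
eef_rot: [[-0.978, -0.033, 0.208], [-0.209, 0.018, -0.978], [0.028, -0.999, -0.024]]
contact_force: [-0.1, -0.1, -0.7]
finger_gap: 49.3
```

Call:
{"op": "arm_command", "data": {
  "commands": [0, 1, 0, 0, 1, 0, 1, 0, 0, 1]
}}

```text
time_s: 11.22
tcp_pos: [594.3, 128.9, 53.1]
eef_rot: [[-0.978, -0.032, 0.208], [-0.209, 0.018, -0.978], [0.028, -0.999, -0.024]]
contact_force: [-3.3, -0.3, 7.6]
finger_gap: 48.8
```

Floor contact shows at 7.6 N upward. I release gradually.

Call:
{"op": "arm_command", "data": {
  "commands": [0, 0.5, 0, 0, 1, 0, 0, 0, 0, 0.4, 0, 0, 0, 0, 0.35, 0, 0, 0, 0, 0.3, 0, 0, 0, 0, 0.2, 0, 0, 0, 0, 0.1, 0, 0, 0, 0, 0, 0, 0, 0, 0, 0]
}}

```text
time_s: 11.88
tcp_pos: [594.4, 128.9, 52.5]
eef_rot: [[-0.978, -0.032, 0.208], [-0.209, 0.018, -0.978], [0.027, -0.999, -0.024]]
contact_force: [0.6, 0.3, -0.2]
finger_gap: 85.1
```

```bash
python3 -c "
from h import *
to([594,128.7,170],102)"
```

```text
t 11.8833 tcp [594.43 128.93  52.49] ydir [-0.03  0.02 -1.  ] F [ 0.61  0.34 -0.15] gap 85.12514632020074 j [ 5.03 23.13 99.91  1.39 58.69 82.25]
shift tool [   3.67 -117.42   -2.71] turn 0.019810108378322866
```

Call:
{"op": "arm_command", "data": {
  "commands": [0.1, -4, 0, 0, 0, 0.3, -10, 0, 0, 0, 0.4, -14, -0.3, 0, 0, 0.5, -18, -0.4, 0, 0, 0.6, -20, -0.5, 0, 0, 0.6, -20, 0, 0, 0, 0.6, -20, 0, 0, 0, 0, -20, 0, 0, 0, 0, -8, 0, 0, 0, 0, 0, 0, 0, 0]
}}

```text
time_s: 12.72
tcp_pos: [594.8, 126.8, 197.5]
eef_rot: [[-0.978, -0.032, 0.208], [-0.209, 0.018, -0.978], [0.027, -0.999, -0.024]]
contact_force: [0.5, -0.1, 0.3]
finger_gap: 85.4
```

Call:
{"op": "arm_command", "data": {
  "commands": [5, 0, 15, 0, 0, 8, 0, 30, 0, 0, 8, 0, 30, 0, 0, 8, 0, 30, 0, 0, 8, 0, 30, 0, 0, 0, 0, 15, 0, 0, 0, 0, 0, 0, 0, 0, 0, 0, 0, 0]
}}

```text
time_s: 13.38
tcp_pos: [587.1, -31.4, 190.3]
eef_rot: [[-0.977, -0.036, 0.212], [-0.213, 0.02, -0.977], [0.031, -0.999, -0.027]]
contact_force: [-0.4, 0.6, 1.1]
finger_gap: 85.6
```

Run:
```python
from h import *
to([594,128.7,170],102)
t=eyes.camera('top')[:,:,::-1];s=eyes.camera('scene')[:,:,::-1]
a=cv2.resize(t[165:275,200:280],(400,550),interpolation=cv2.INTER_CUBIC)
b=cv2.resize(s[230:340,180:260],(400,550),interpolation=cv2.INTER_CUBIC)
cv2.imwrite('pics/p8.png',np.clip(255*(np.hstack([a,b])/255.)**.6,0,255))
```

```text
t 13.3833 tcp [587.06 -31.43 190.3 ] ydir [-0.04  0.02 -1.  ] F [-0.42  0.57  1.08] gap 85.61240037290142 j [-10.31  11.47  98.17   0.81  72.59  67.17]
shift tool [ -41.45   23.28 -154.41] turn 0.2334473745617629[ WARN:0@6.052] global loadsave.cpp:1063 imwrite_ Unsupported depth image for selected encoder is fallbacked to CV_8U.
```

View pics/p8.png

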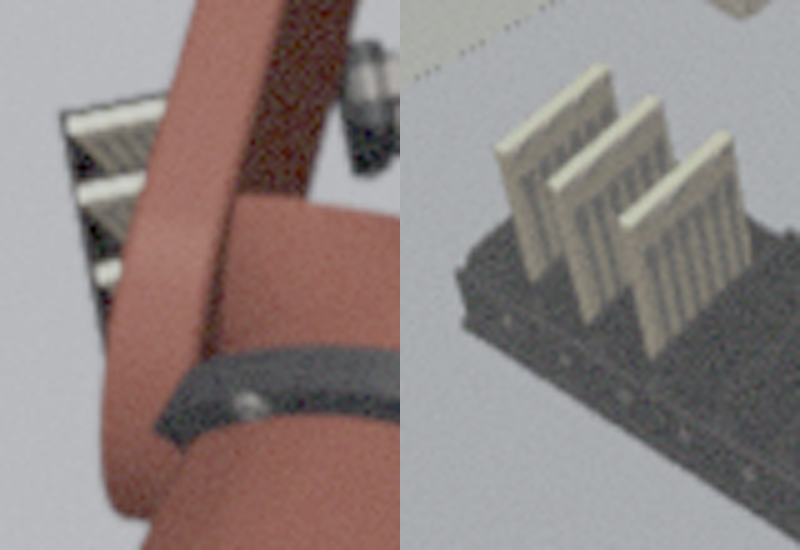

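The final picture shows the three cards standing side by side in the rack. Their top left corners, (500,150), (552,185) and (623,220), lie on one level line, and the gripper is clear.

```bash
python3 -c "
from h import *
print(robot.job_done())"
```

```text
the job is handed in; nothing more can be done
None
```

The tall card is in the free slot of the rack, and I handed the job in at about 13.5 s of the 43 s allowed. I gripped it by its side edges, carried it over upright and lowered it in about 1 mm steps. I let go only once the wrist force showed floor contact, 7.6 N upward with the tool at 53 mm. The expected height was about 55 mm.

**Last checks:** The final scene picture shows all three cards upright, with their tops level. Both neighbours are still in their slots, the gripper is about 160 mm clear and the force reading is back to noise. The arm hid part of the rack in the top view.

**Disagreements:**
- My two estimates of where the card sat in the grip differed by about 2.5 mm. I used a value in between, and it went in without side contact.
- The tool had drifted to a tilt of about 2° by the time I placed the card.
- In the last picture the new card sits a couple of millimetres off the midpoint between its neighbours, about what the slot's play and a slight lean would allow.

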